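# Punch the brass hinge pin out of the specimen clamp

### The arm

A 7-joint arm with a two-finger parallel gripper is mounted at the origin on a cart in front of the work surface, level with it; the furniture and walls round the work are solid. World frame = base frame: x ahead of the robot, y to its left, z up, the work surface at z = 0. Lengths are in m, angles in rad, forces in N, time in s.
With the tool pointing down it reaches from about 0.4 to 0.9 m from the base axis. Payload 5.5 kg.
Tool frame: the origin (TCP) lies midway between the tips of the shut fingers; the grasp point (between the pads) lies 19 mm behind it (manip.grip_depth is the distance from the TCP to the grasp point, in m); z points along the fingers, x is the direction in which the jaws open and shut, and the axes are right-handed (so a half turn about z gives the same grasp; the last joint's range is limited). The gripper opens to 92 mm and grips with 3 to 60 N. Pads are 19 mm wide; open, the fingers measure 130 mm over their backs; the gripper's body (75 mm by 190 mm) begins 47 mm behind the grasp point.
Start: joints at [-1.079, 0.501, -0.427, 1.55, 0.221, 1.138, -0.21], TCP at [0.147, 0.633, 0.227] pointing down, gripper open.
Joint ranges: [-2.88, 2.88], [-0.31, 2.03], [-1.54, 1.56], [0.2, 2.42], [-1.41, 4.55], [0.19, 2.02], [-2.57, 2.57]. Speed limits (rad/s): [2.57, 2.57, 3.14, 3.14, 3.14, 3.14, 3.14].

### API

Orientations are given as a unit quaternion [x, y, z, w].
In Python, from bench import manip, effector, viewer gives the robot as it stands. Calls block until the motion is done:
- manip.move_pose(position, orientation): joint-space move of the TCP to a pose.
- manip.servo_line(position, ori=None, vel=0.15): straight line of the TCP; ori=None keeps the orientation; vel is the mean speed in m/s.
- manip.movej(angles): joint-space move.
- effector.open_jaws() and effector.close(f_grip=None): open the fingers fully, or close them until they stop; f_grip is the grip in N (None keeps the last).
- manip.sleep(seconds).
- manip.solve_ik(position, orientation): joint angles nearest the present ones, or None.
- viewer.get_image(name): name is "scene" or "top" or "wrist"; returns the picture (400x640x3 uint8, red, green, blue); there is no depth.
- viewer.get_calibration(name): a dict with "vfov" (degrees; the focal length in pixels is half the picture's height over the tangent of half this angle, whatever the lens; pixels are square), "cx", "cy" (the principal point, pixels), "dist_coeffs" ([k1, k2, p1, p2, k3] as OpenCV has them; the pictures are not rectified), "eye" and "attitude" of the camera in the world. Camera axes: x right, y down, z forward; pixel columns grow to the right and rows downward; lengths in m; the calibration is good to about 2 mm. A picture is of the moment at which its call begins: read the wrist's pose just before it. get_calibration takes no time and is no camera call; for the wrist camera it gives the pose at the moment of the call.
A pose or a line that the arm cannot do raises manip.PlanningError and nothing moves.
- manip.hand_in(): hands the job in, once; it reports no verdict.
Readings, each from a call of its own:
- manip.current_clock(): time.
- manip.current_q(): joint angles.
- manip.current_joint_velocities(): joint speeds.
- manip.current_tau(): joint torques, N m.
- manip.current_tool_pos(): TCP position.
- manip.current_tcp_rot(): TCP orientation.
- manip.current_force(): force on the tool from outside, world axes, zero at the start.
- manip.current_wrist_torque(): the same for the moment, N m.
- manip.current_finger_gap(): finger opening in m.
Only numpy, scipy, OpenCV 4.12 (cv2) and the standard library are available. Lean on these libraries where they do the work, as an engineer would, in place of code of your own. Each camera call takes 0.05 s, during which the arm holds its last target.

### The job

Push the catch drawer fully home under the clamp body, then take the orange-handled punch from its wooden rest and drive the brass pin down through its hole so that it drops into the drawer. Keep pressing until the punch's collar rests on the clamp body, then let go and leave the punch standing upright in the hole; leave the black pin where it is and do not touch the pins with the fingers.

Things in the scene. Friction and masses are not known exactly. Their poses are not given: they have to be found in the camera images.
- stand: Fixed grey stand, yawed up to 15 degrees. Origin: centre of its underside, on the bench; x points away from its drawer front, y to its left. On top the aluminium clamp body, 62 (x) x 134 (y) x 30 mm thick, upper face at z = 120 mm, with two vertical through-holes 22 mm wide at x = 0, y = +28 and -28 mm: one holds the brass pin, one the black pin (either way round). Catch drawer below.
- drawer (a joint): Slide of the catch drawer, m: 0 fully home (under both holes), grows as it comes out to the front (stand -x), at most 0.085; starts 0.060 to 0.080 open, when a pin would fall behind it. About 2 N of friction; stays where left, stops at 0.
- drawer_handle (a point): Middle of the drawer's steel bar handle, 47 mm above the bench, about 70 mm long along the stand's y, 10 mm thick, 35 mm off the blue drawer front; push it along stand +x to close. When home it lies 81 mm in front of the stand's origin. Axes as the stand's.
- drawer_floor (a point): Centre of the drawer's inner floor, 31 mm above the bench; inside 76 (x) x 96 (y) mm, walls 26 mm high. Axes parallel to the stand's.
- brass_pin_center (a point): Centre of the brass pin, 36 mm long, 20 mm in diameter, lower part tapered to 17 mm. It stands upright in one hole, its flat top 4 mm above the clamp body. Spring balls in the wall hold it; pushing it down takes about 3 to 14 N; after about 24 mm of travel it drops by itself. z along the pin.
- black_pin_center (a point): Centre of the black pin, of the same size and seated in the same way in the other hole; it stays.
- punch_handle (a point): Middle of the punch's orange handle (22 mm wide, 66 mm long). The punch (200 g) stands upright in a fixed wooden rest, 54 x 54 x 100 mm high; z is up along it. Below this point: collar top at 33 mm, collar underside (34 mm wide) at 39 mm, flat tip of the 9 mm shank at 84 mm. Lift 55 mm to clear the rest. With the collar on the clamp body this point is 159 mm above the bench.
Not all that is in view belongs to the job. Of the things that look like the part that bears punch_handle, the smallest one is meant.

How it is judged:
By the outcome, as a careful person would: the job done as asked, in the order asked, and still so for the second after the job is handed in, with the robot touching nothing.
It also fails if it takes over 51 s, if anything falls off the work surface, if the arm or the gripper's body presses on something with over 40 N, if the wrist force passes 120 N, or if a joint passes its speed limit or range.

## Working session

There is one attempt and no reset: what is moved stays moved. The work goes in short steps, each a Python script; the robot and the scene stay as the last script left them, time stands still between calls to the robot, and variables do not carry over. Pictures are saved under pics/ and viewed, and the job is handed in when it is done.

```bash
mkdir -p pics; ls; python3 - <<'E'
from bench import manip, effector, viewer
import cv2
print(manip.current_clock())
for n in ["scene","top","wrist"]:
    print(n,viewer.get_calibration(n))
    cv2.imwrite(f"pics/{n}0.png",viewer.get_image(n)[:,:,::-1])
print(manip.current_clock(), manip.grip_depth, manip.current_tcp_rot())
E
```

```text
pics
0.0
scene {'vfov': 43.555362820552304, 'cx': 321.2194615198121, 'cy': 193.35183648413116, 'dist_coeffs': array([-0.0847426,  0.       ,  0.       ,  0.       ,  0.       ]), 'eye': array([-0.06108216, -0.63868435,  0.62845853]), 'attitude': array([ 0.81276517, -0.26417798,  0.17039925, -0.49049655])}
top {'vfov': 52.700476147828, 'cx': 326.298305822837, 'cy': 200.1146174558325, 'dist_coeffs': array([0.01717846, 0.        , 0.        , 0.        , 0.        ]), 'eye': array([0.45649546, 0.10586894, 0.95820809]), 'attitude': array([ 0.71686295, -0.69538861,  0.0380241 , -0.03311124])}
wrist {'vfov': 59.12293883712676, 'cx': 317.9871118870486, 'cy': 208.52364207195544, 'dist_coeffs': array([-0.0605162,  0.       ,  0.       ,  0.       ,  0.       ]), 'eye': array([0.0671605 , 0.65099669, 0.38338564]), 'attitude': array([0.77373082, 0.61465455, 0.09483397, 0.12061062])}
0.15 0.0188 [ 7.83211818e-01  6.21754523e-01 -6.05110976e-04  4.41396621e-04]
```

View pics/scene0.png

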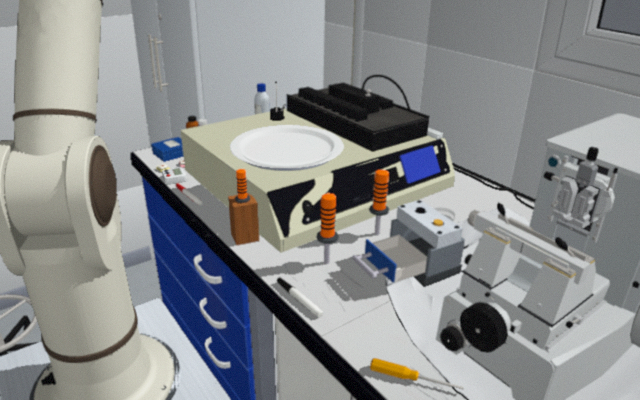

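View pics/top0.png

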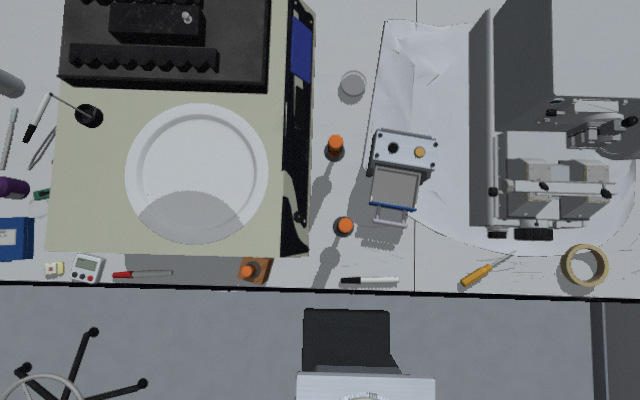

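View pics/wrist0.png

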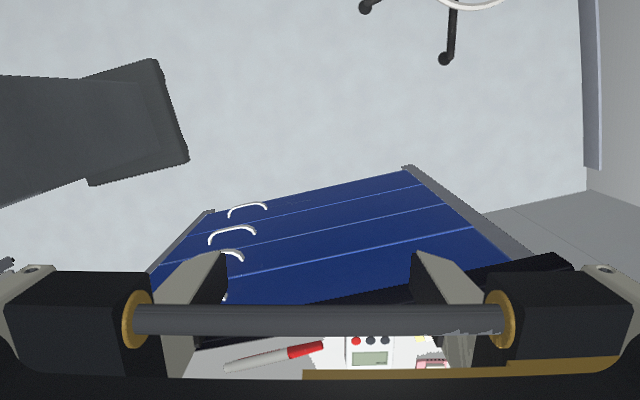

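Candidates for the orange punch: scene (241,190), standing in the wooden block and the shortest; scene (328,218) and scene (380,188), taller and standing with no wooden rest. The first fits "wooden rest" and "smallest". I'll confirm this in enlarged crops.

```bash
python3 - <<'E'
import cv2,numpy as np
s=cv2.imread("pics/scene0.png");t=cv2.imread("pics/top0.png")
a=cv2.resize(s[150:300,215:415],None,fx=4,fy=4,interpolation=cv2.INTER_CUBIC);cv2.imwrite("pics/c_s.png",a)
a=cv2.resize(t[120:240,320:450],None,fx=5,fy=5,interpolation=cv2.INTER_CUBIC);cv2.imwrite("pics/c_t.png",a)
a=cv2.resize(t[245:295,220:300],None,fx=8,fy=8,interpolation=cv2.INTER_CUBIC);cv2.imwrite("pics/c_t2.png",a)
a=cv2.resize(s[190:300,350:480],None,fx=5,fy=5,interpolation=cv2.INTER_CUBIC);cv2.imwrite("pics/c_s2.png",a)
E
```

```text
(no output)
```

View pics/c_s.png

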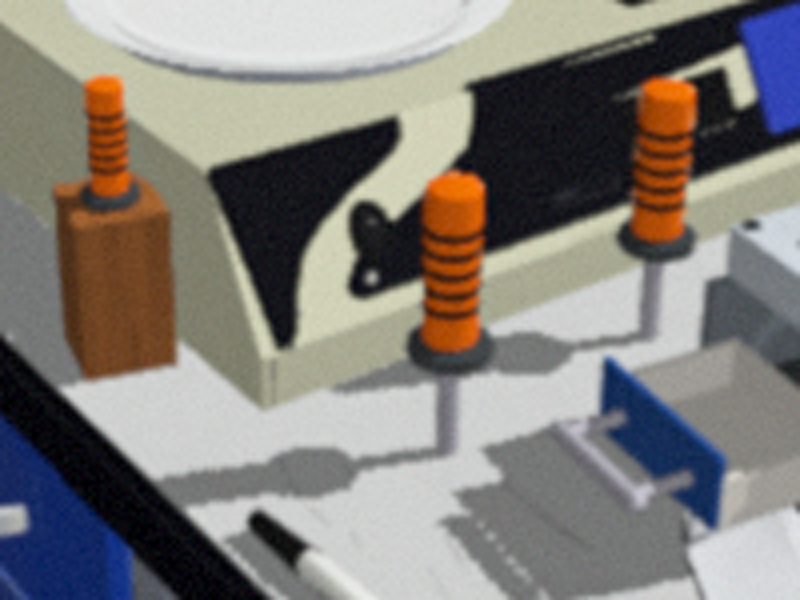

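View pics/c_t.png

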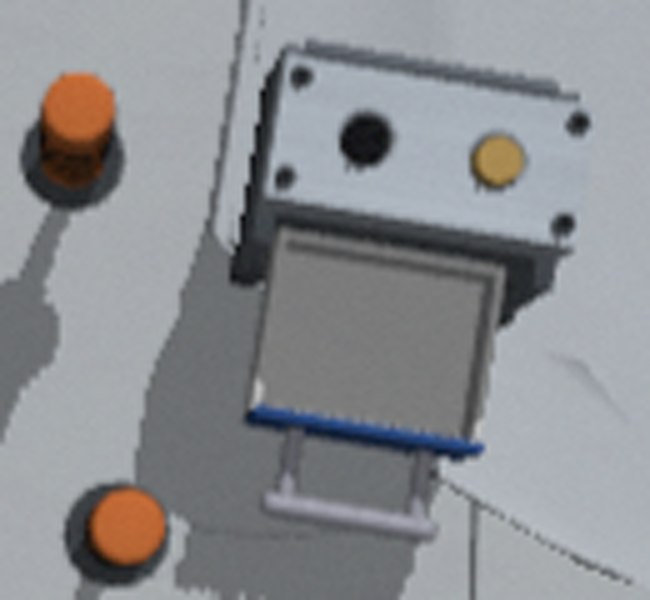

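View pics/c_t2.png

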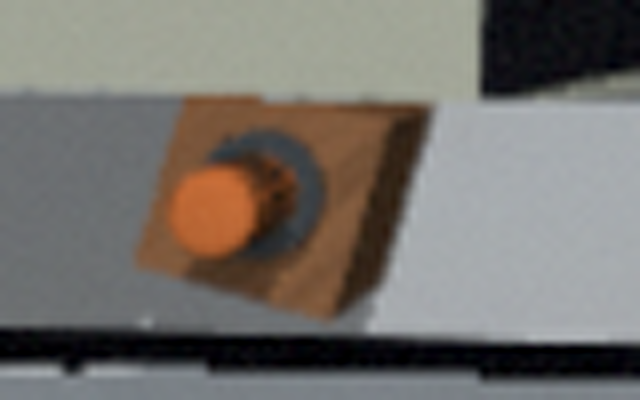

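View pics/c_s2.png

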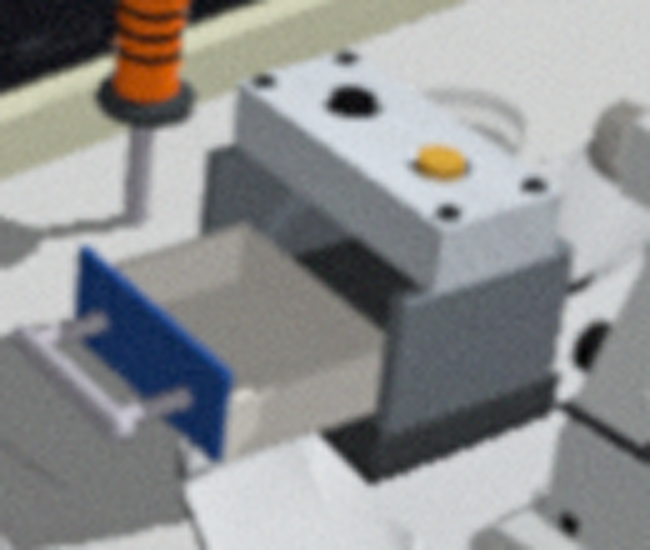

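```bash
cat > h.py <<'E'
import cv2,numpy as np
from scipy.spatial.transform import Rotation as R
from bench import manip, effector, viewer
def cam(n):
    c=viewer.get_calibration(n); f=200/np.tan(np.radians(c['vfov']/2))
    K=np.array([[f,0,c['cx']],[0,f,c['cy']],[0,0,1]]); return K,np.array(c['dist_coeffs']),np.array(c['eye']),R.from_quat(c['attitude']).as_matrix()
def ray(C,p):
    K,d,e,A=C; u=cv2.undistortPoints(np.array([[p]],float),K,d)[0,0]; v=A@np.array([u[0],u[1],1]); return e,v
def onz(C,p,z):
    e,v=ray(C,p); return e+v*(z-e[2])/v[2]
def proj(C,P):
    K,d,e,A=C; return cv2.projectPoints((np.atleast_2d(P)-e)@A,np.zeros(3),np.zeros(3),K,d)[0][:,0]
def down(yaw):  # tool z down, jaw axis at yaw
    x=np.array([np.cos(yaw),np.sin(yaw),0]);z=np.array([0,0,-1.]);return R.from_matrix(np.c_[x,np.cross(z,x),z]).as_quat()
E
python3 - <<'E'
from h import *
T=cam("top");S=cam("scene")
def tc(x,y,k=5,o=(320,120)): return ((x+.5)/k-.5+o[0],(y+.5)/k-.5+o[1])
sc=lambda x,y:tc(x,y,5,(350,190)); s1=lambda x,y:tc(x,y,4,(215,150)); t2=lambda x,y:tc(x,y,8,(220,245))
np.set_printoptions(precision=4,suppress=True)
def P(n,*a): print(n,*[onz(*q) for q in a])
P('brass',(T,tc(498,160),.124),(S,sc(442,160),.124))
P('black',(T,tc(366,140),.124),(S,sc(353,101),.124))
P('barL',(T,tc(268,502),.047),(S,sc(33,333),.047))
P('barR',(T,tc(432,530),.047),(S,sc(124,418),.047))
P('ptop',(T,t2(214,211),.172),(S,s1(104,84),.172))
P('collar',(T,t2(264,195),.106),(S,s1(110,195),.106))
for c in [(390,110),(333,318),(137,265)]:P('rest',(T,t2(*c),.1))
P('clampc',*[(T,tc(*c),.12) for c in [(287,46),(580,98),(570,250),(265,198)]])
P('decoy1', (T,tc(115,532),.1)); P('decoy2',(T,tc(75,170),.1))
P('decoyshank', (S,s1(447,450),0),(S,s1(650,335),0))
P('machine edge',(T,(280,255),.08),(T,(310,200),.08))
E
```

```text
brass [ 0.6494 -0.0909  0.124 ] [ 0.6449 -0.0954  0.124 ]
black [ 0.6562 -0.0353  0.124 ] [ 0.651 -0.041  0.124]
barL [ 0.5067 -0.0063  0.047 ] [ 0.5084 -0.0097  0.047 ]
barR [ 0.4964 -0.0805  0.047 ] [ 0.4999 -0.0745  0.047 ]
ptop [0.3948 0.2508 0.172 ] [0.3904 0.2465 0.172 ]
collar [0.3941 0.2502 0.106 ] [0.3884 0.2436 0.106 ]
rest [0.4166 0.2193 0.1   ]
rest [0.3625 0.2317 0.1   ]
rest [0.3747 0.2834 0.1   ]
clampc [ 0.6968 -0.0018  0.12  ] [ 0.6781 -0.1264  0.12  ] [ 0.6127 -0.1225  0.12  ] [0.6309 0.0063 0.12  ]
decoy1 [0.4891 0.065  0.1   ]
decoy2 [0.6448 0.0863 0.1   ]
decoyshank [0.4872 0.0613 0.    ] [0.6564 0.0851 0.    ]
machine edge [0.4235 0.1972 0.08  ] [0.5444 0.1367 0.08  ]
```

```bash
python3 - <<'E'
from h import *
T=cam("top");S=cam("scene");W=cam("wrist")
np.set_printoptions(precision=4,suppress=True)
def tri(a,b):
    e1,v1=ray(T,a);e2,v2=ray(S,b)
    A=np.c_[v1,-v2];s=np.linalg.lstsq(A,e2-e1,rcond=None)[0];p,q=e1+s[0]*v1,e2+s[1]*v2;return (p+q)/2,np.linalg.norm(p-q)
print('mach corner',tri((281,255),(215+210/4,150+170/4)), tri((51,248),(183,137)))
print('decoy1 top',tri((320+128/5,120+525/5),(215+456/4,150+185/4)))
print('decoy2 top',tri((320+80/5,120+103/5),(215+667/4,150+90/4)))
print('ptop',tri((220+214/8,245+211/8),(215+104/4,150+84/4)))
print('brass',tri((419.2,151.6),(350+442/5,190+160/5)))
print('tool y,camera axis',W[3][:,2], R.from_quat(manip.current_tcp_rot()).as_matrix())
# drawer approach
yaw=np.radians(-7.7); ex=np.array([np.cos(yaw),np.sin(yaw),0]);ey=np.array([-ex[1],ex[0],0])
bar=np.array([.5026,-.0430,0]); q=down(yaw+np.pi/2)
for s,z in [(-.045,.25),(-.045,.034),(.075,.034)]:
    p=bar+ex*s-ey*.028+[0,0,z]; j=manip.solve_ik(p,q); print(p,j)
for p in ([.393,.248,.25],[.393,.248,.12],[.647,-.093,.25],[.647,-.093,.14]):
    print(p,manip.solve_ik(p,down(np.pi/2)),manip.solve_ik(p,down(yaw+np.pi/2)))
E
```

```text
mach corner (array([0.4243, 0.1905, 0.1326]), np.float64(0.0028421589155345904)) (array([0.426 , 0.6649, 0.1093]), np.float64(0.000725597567636483))
decoy1 top (array([0.4892, 0.0617, 0.1599]), np.float64(0.0006378345240156932))
decoy2 top (array([0.6578, 0.0862, 0.1587]), np.float64(0.0020669430195195022))
ptop (array([0.3935, 0.2507, 0.1687]), np.float64(0.0004232440901101136))
brass (array([ 0.6505, -0.0921,  0.1195]), np.float64(0.0002081204836352965))
tool y,camera axis [ 0.2951 -0.0698 -0.9529] [[ 0.2268  0.9739 -0.0004]
 [ 0.9739 -0.2268 -0.0014]
 [-0.0015 -0.0001 -1.    ]]
[ 0.4543 -0.0647  0.25  ] [-0.1634  0.0976  0.2635  2.0028 -0.0293  1.0447  1.55  ]
[ 0.4543 -0.0647  0.034 ] [ 0.0592  0.4461  0.0278  2.1616 -0.0236  0.5342  1.541 ]
[ 0.5732 -0.0808  0.034 ] [ 0.1013  0.596  -0.0098  1.8698  0.0088  0.6759  1.5227]
[0.393, 0.248, 0.25] [-0.3226  0.1245 -0.3215  1.9735  0.0453  1.0503  0.9065] [-0.3439  0.1232 -0.2984  1.9742  0.0417  1.05    0.7755]
[0.393, 0.248, 0.12] [-0.3355  0.3107 -0.3278  2.0977  0.1442  0.754   0.8167] [-0.3566  0.3083 -0.3034  2.0983  0.133   0.7526  0.6926]
[0.647, -0.093, 0.25] [-0.0034  0.4547  0.1461  1.5316 -0.0698  1.1604  1.7267] [-0.0094  0.455   0.1545  1.5318 -0.0738  1.1604  1.5955]
[0.647, -0.093, 0.14] [ 0.0578  0.5599  0.061   1.6273 -0.0396  0.9556  1.7032] [ 0.0479  0.5601  0.0748  1.6277 -0.0486  0.9556  1.5758]
```

```bash
python3 - <<'E'
from h import *
T=cam("top")
np.set_printoptions(precision=4,suppress=True)
def snap(n):
    C=cam("wrist"); im=viewer.get_image("wrist"); cv2.imwrite(f"pics/{n}.png",im[:,:,::-1]); np.savez(f"{n}.npz",K=C[0],d=C[1],e=C[2],A=C[3])
p=manip.current_tool_pos(); manip.servo_line([p[0],p[1],.33],vel=.3)
yaw=np.radians(-7.7); q=down(yaw+np.pi/2)
manip.move_pose([.36,.245,.30],q); snap("w_punch"); print(manip.current_clock())
manip.move_pose([.50,-.065,.30],q); snap("w_stand"); print(manip.current_clock(), manip.current_force())
E
```

```text
2.3167
3.65 [0.5969 0.9781 0.7934]
```

View pics/w_punch.png

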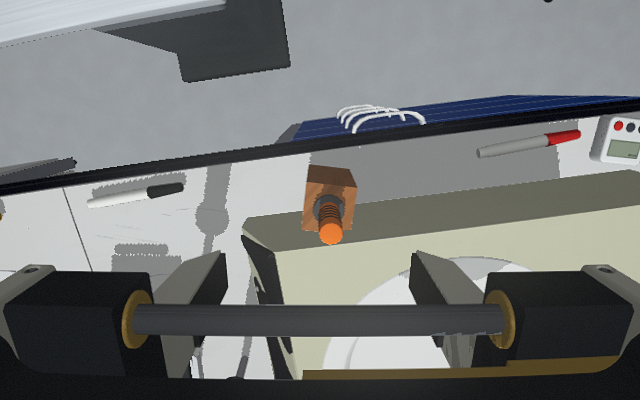

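View pics/w_stand.png

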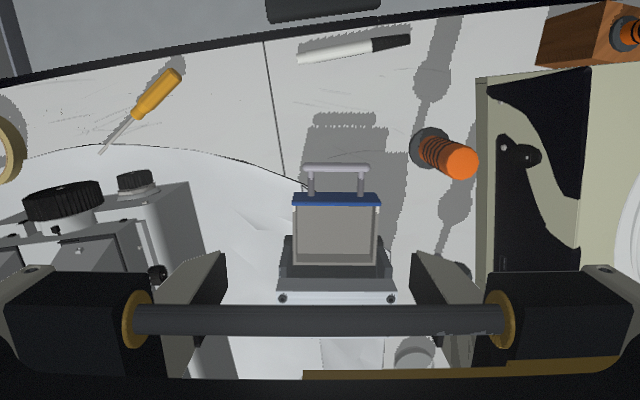

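Wrist views: the wooden rest with the punch (collar at about (328,208), handle top at (331,232)), and the drawer with its bar handle at (303..369,168). The larger decoy stands to the right at (450,155).

```bash
python3 - <<'E'
from h import *
np.set_printoptions(precision=4,suppress=True)
def L(n): z=np.load(n+".npz"); return z['K'],z['d'],z['e'],z['A']
a=cv2.imread("pics/w_punch.png")[150:260,280:380];cv2.imwrite("pics/wp.png",cv2.resize(a,None,fx=5,fy=5,interpolation=cv2.INTER_CUBIC))
im=cv2.imread("pics/w_punch.png");hsv=cv2.cvtColor(im,cv2.COLOR_BGR2HSV)
m=cv2.inRange(hsv,(8,200,200),(14,255,255));ys,xs=np.nonzero(m[200:260,290:370]);print('top blob',xs.mean()+290,ys.mean()+200,xs.min()+290,xs.max()+290,ys.min()+200,ys.max()+200)
print('ptop',onz(L("w_punch"),(331,232.5),.172))
print('collar',onz(L("w_punch"),(328.5,208),.106))
print('bar',onz(L("w_stand"),(303,168),.047),onz(L("w_stand"),(369,169),.047))
print('decoy top',onz(L("w_stand"),(462,163),.16))
print('clamp edge',onz(L("w_stand"),(276,292),.12),onz(L("w_stand"),(397,292),.12))
E
```

```text
top blob 334.2857142857143 239.85714285714286 320 341 232 243
ptop [0.3914 0.253  0.172 ]
collar [0.3899 0.253  0.106 ]
bar [ 0.4958 -0.0805  0.047 ] [ 0.5072 -0.0033  0.047 ]
decoy top [0.4878 0.0633 0.16  ]
clamp edge [ 0.6136 -0.1245  0.12  ] [0.6312 0.0066 0.12  ]
```

View pics/wp.png

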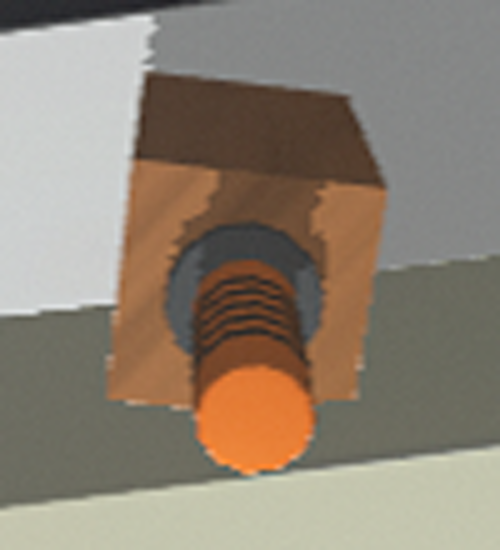

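```bash
python3 - <<'E'
from h import *
np.set_printoptions(precision=4,suppress=True)
yaw=np.radians(-7.8); ex=np.array([np.cos(yaw),np.sin(yaw),0]);ey=np.array([-ex[1],ex[0],0])
bar=np.array([.5015,-.0425,0]); q=down(yaw+np.pi/2)
B=lambda s,z: bar+ex*s-ey*.028+[0,0,z]
effector.close(f_grip=20)
manip.move_pose(B(-.05,.25),q); manip.servo_line(B(-.05,.034),vel=.2)
f0=manip.current_force(); print(f0,manip.current_clock())
manip.servo_line(B(.035,.034),vel=.1)
print((manip.current_force()-f0)@ex)
s=.035
while s<.085:
    s+=.003; manip.servo_line(B(s,.034),vel=.06)
    f=(manip.current_force()-f0)@ex; print(round(s,3),round(f,2),manip.current_tool_pos(),manip.current_clock())
    if f<-10: break
manip.servo_line(B(s-.03,.034),vel=.15)
manip.servo_line(B(s-.03,.25),vel=.3)
cv2.imwrite("pics/top1.png",cv2.resize(viewer.get_image("top")[120:240,320:450,::-1],None,fx=5,fy=5,interpolation=cv2.INTER_CUBIC))
cv2.imwrite("pics/scene1.png",cv2.resize(viewer.get_image("scene")[150:300,300:500,::-1],None,fx=4,fy=4,interpolation=cv2.INTER_CUBIC))
print(manip.current_clock())
E
```

```text
[ 0.4501 -0.511   0.2902] 6.7167
-0.6545013102755999
0.038 -0.4 [ 0.5351 -0.0753  0.034 ] 7.9667
0.041 -2.12 [ 0.5383 -0.0757  0.0339] 8.2167
0.044 -1.96 [ 0.5417 -0.0762  0.034 ] 8.4667
0.047 -0.97 [ 0.5448 -0.0767  0.0341] 8.7167
0.05 -1.27 [ 0.5477 -0.0771  0.0341] 8.9667
0.053 -0.9 [ 0.5506 -0.0775  0.034 ] 9.2167
0.056 -6.92 [ 0.5519 -0.0777  0.0338] 9.4667
0.059 -11.09 [ 0.5519 -0.0777  0.0333] 9.7167
11.0333
```

View pics/scene1.png

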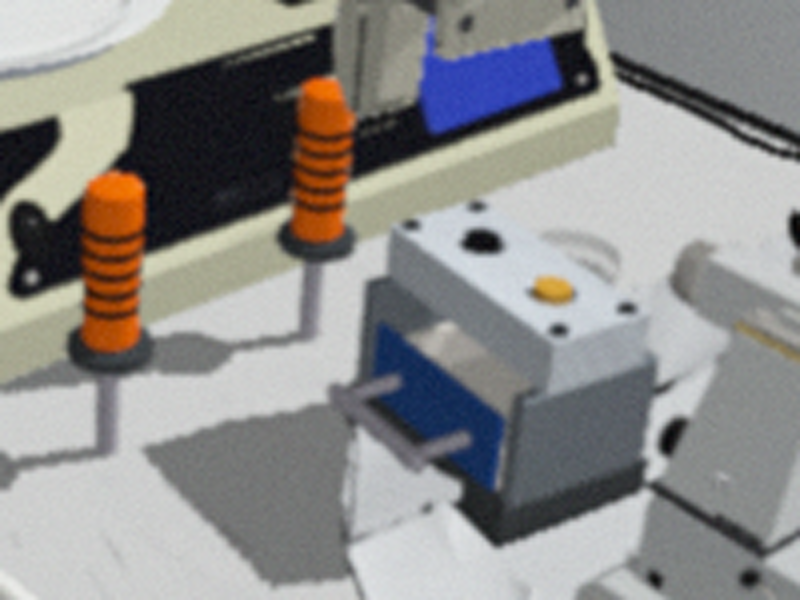

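View pics/top1.png

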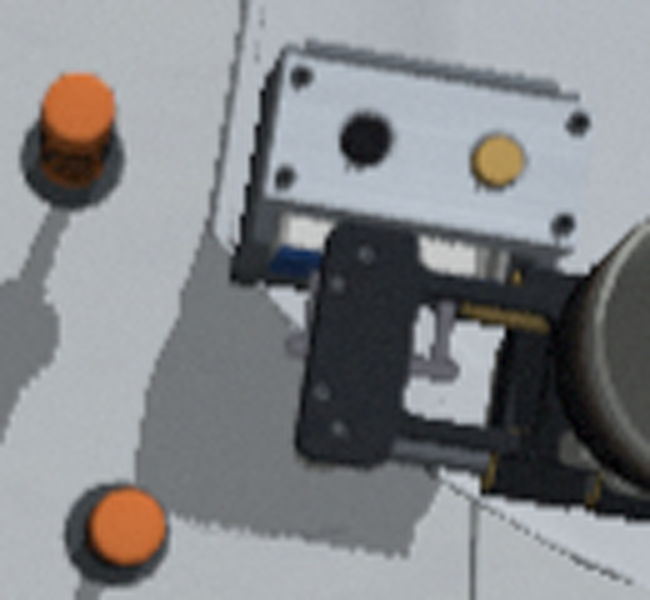

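```bash
python3 - <<'E'
from h import *
np.set_printoptions(precision=4,suppress=True)
S=cam("scene");T=cam("top")
s=lambda x,y:((x+.5)/4-.5+300,(y+.5)/4-.5+150)
a,b=onz(S,s(340,391),.047),onz(S,s(422,460),.047);print(a,b,(a+b)/2)
t=lambda x,y:((x+.5)/5-.5+320,(y+.5)/5-.5+120)
a,b=onz(T,t(291,344),.047),onz(T,t(455,370),.047);print(a,b,(a+b)/2)
o=np.array([.6528,-.0631,0]);ex=np.array([.9907,-.1357,0]);print((o-(a+b)/2)@ex, 'expect .081')
E
```

```text
[ 0.5782 -0.0194  0.047 ] [ 0.5692 -0.089   0.047 ] [ 0.5737 -0.0542  0.047 ]
[ 0.579  -0.0155  0.047 ] [ 0.5694 -0.0903  0.047 ] [ 0.5742 -0.0529  0.047 ]
0.07925201340202068 expect .081
```

```bash
python3 - <<'E'
from h import *
np.set_printoptions(precision=4,suppress=True)
def snap(n):
    C=cam("wrist"); im=viewer.get_image("wrist"); cv2.imwrite(f"pics/{n}.png",im[:,:,::-1]); np.savez(f"{n}.npz",K=C[0],d=C[1],e=C[2],A=C[3])
q=down(np.radians(-7.8)+np.pi/2)
manip.move_pose([.68,-.08,.29],q); snap("w_pins"); print(manip.current_clock())
manip.move_pose([.393,.2515,.27],q); effector.open_jaws()
manip.servo_line([.393,.2515,.120],vel=.15); print(manip.current_force(),manip.current_clock())
effector.close(f_grip=55); print(manip.current_finger_gap(),manip.current_tool_pos(),manip.current_force(),manip.current_clock())
cv2.imwrite("pics/scene2.png",cv2.resize(viewer.get_image("scene")[110:260,160:360,::-1],None,fx=4,fy=4,interpolation=cv2.INTER_CUBIC))
E
```

```text
11.7667
[ 0.1752  0.0874 -0.0353] 15.9917
0.021332804511714966 [0.393  0.2516 0.12  ] [ 0.1221 -0.2108 -0.3741] 17.0917
```

View pics/w_pins.png

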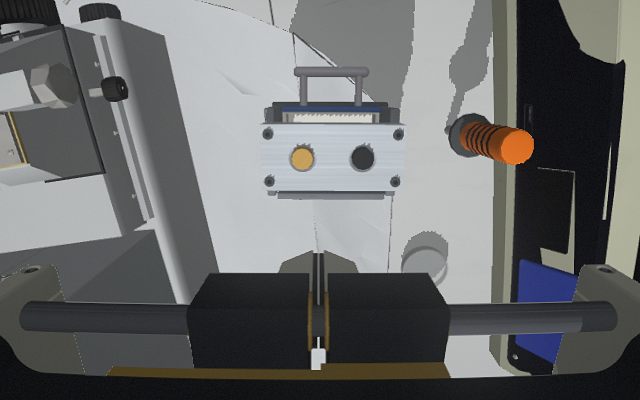

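View pics/scene2.png

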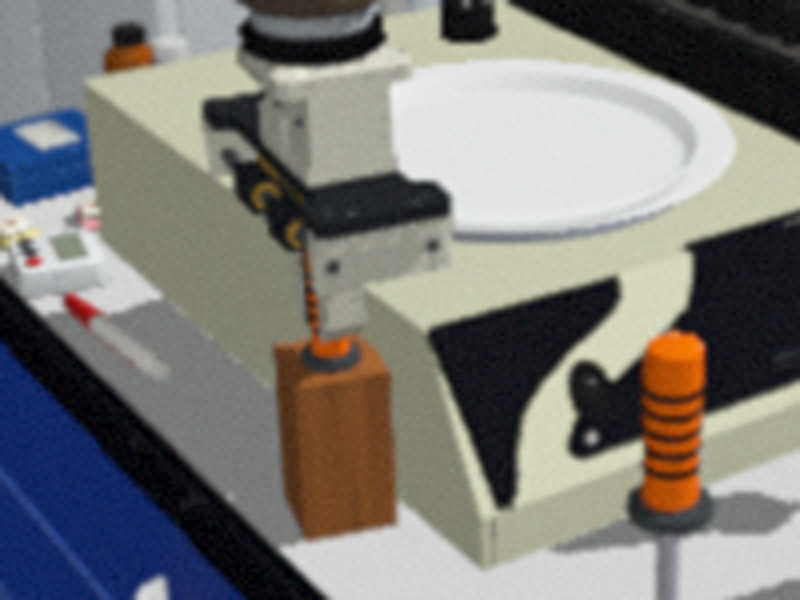

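Wrist view: brass pin at (302,159), black pin at (362,158), and the drawer bar close in front. The scene crop shows the fingers holding the orange handle in its rest.

```bash
python3 - <<'E'
from h import *
np.set_printoptions(precision=4,suppress=True)
z=np.load("w_pins.npz");C=(z['K'],z['d'],z['e'],z['A'])
im=cv2.imread("pics/w_pins.png");hsv=cv2.cvtColor(im[130:185,270:340],cv2.COLOR_BGR2HSV)
m=cv2.inRange(hsv,(12,80,120),(30,255,255));n,l,st,ce=cv2.connectedComponentsWithStats(m);i=1+st[1:,4].argmax();pb=ce[i]+[270,130];print(pb,st[i])
br=onz(C,pb,.124);bk=onz(C,(362.5,158.5),.124);print(br,bk)
print('bar',onz(C,(296,71),.047),onz(C,(367,71),.047))
q=down(np.radians(-7.8)+np.pi/2)
manip.servo_line([.393,.2515,.255],vel=.2)
print(manip.current_finger_gap(),manip.current_force(),manip.current_clock())
t=(br[:2]+[.6494,-.0909])/2; print(t)
manip.move_pose([.45,.10,.27],q)
manip.move_pose([t[0],t[1],.26],q)
manip.servo_line([t[0],t[1],.215],vel=.15)
print(manip.current_tool_pos(),manip.current_force(),manip.current_finger_gap(),manip.current_clock())
C=cam("wrist");im=viewer.get_image("wrist");cv2.imwrite("pics/w3.png",im[:,:,::-1])
cv2.imwrite("pics/scene3.png",cv2.resize(viewer.get_image("scene")[120:270,320:520,::-1],None,fx=4,fy=4,interpolation=cv2.INTER_CUBIC))
E
```

```text
[301.8022 158.546 ] [ 21  18  22  22 359]
[ 0.6481 -0.0913  0.124 ] [ 0.6556 -0.0361  0.124 ]
bar [ 0.5664 -0.0888  0.047 ] [ 0.5765 -0.0138  0.047 ]
0.021217816960870422 [-1.0724 -0.5553 -2.0218] 17.9667
[ 0.6488 -0.0911]
[ 0.6485 -0.0897  0.2153] [ 0.0684 -0.0422 -1.243 ] 0.020812141446948675 20.175
```

View pics/w3.png

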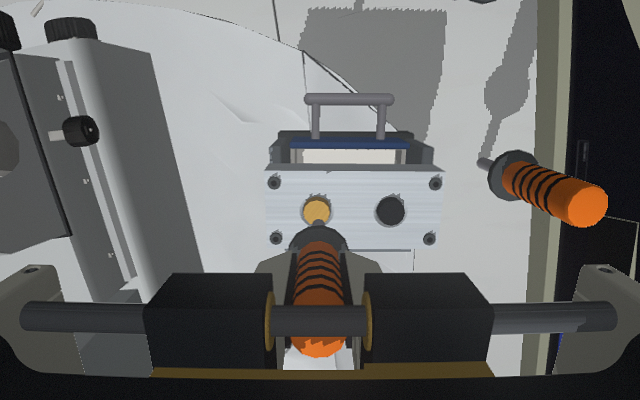

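View pics/scene3.png

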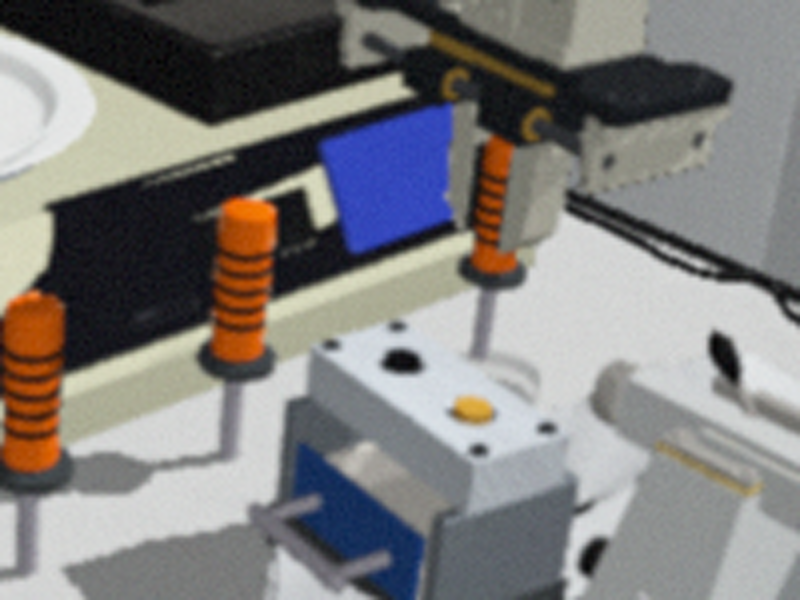

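```bash
python3 - <<'E'
from h import *
np.set_printoptions(precision=4,suppress=True)
manip.servo_line([.6488,-.0911,.194],vel=.1); manip.sleep(.2)
print(manip.current_tool_pos(),manip.current_force())
a=cv2.resize(viewer.get_image("wrist")[150:290,240:400,::-1],None,fx=4,fy=4,interpolation=cv2.INTER_CUBIC)
cv2.imwrite("pics/w4.png",a)
cv2.imwrite("pics/s4.png",cv2.resize(viewer.get_image("scene")[170:270,390:510,::-1],None,fx=6,fy=6,interpolation=cv2.INTER_CUBIC))
E
```

```text
[ 0.6493 -0.0912  0.1948] [ 0.1889  0.0754 -1.2919]
```

View pics/w4.png

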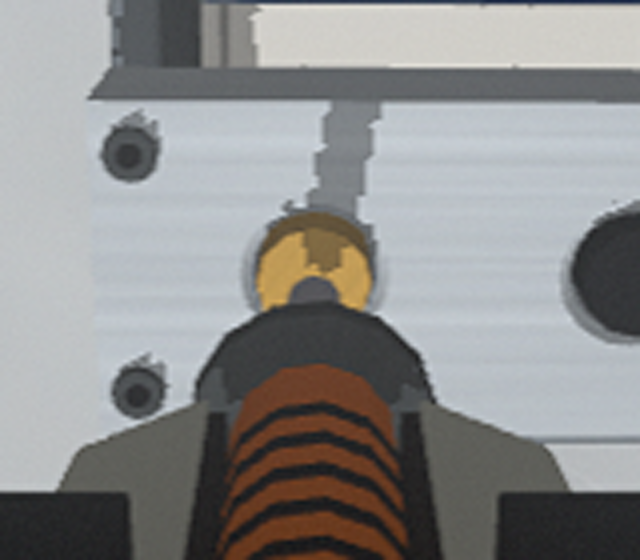

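View pics/s4.png

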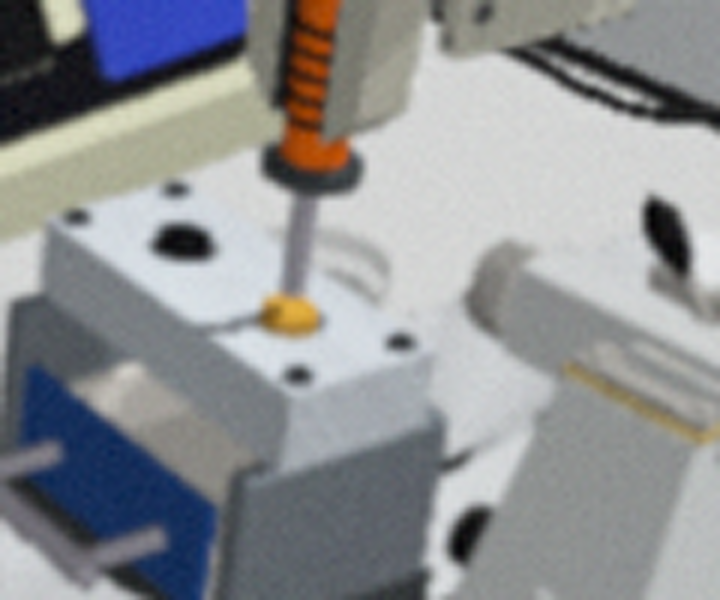

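The tip is over the brass pin. It is centred sideways and about 2–3 mm far in +x, so I'll shift it back 2 mm and press.

```bash
python3 - <<'E'
from h import *
np.set_printoptions(precision=4,suppress=True)
x,y=.6468,-.0910
manip.servo_line([x,y,.193],vel=.1)
z=.193; f0=manip.current_force()[2]
while z>.130:
    z-=.004 if z>.146 else .0015
    manip.servo_line([x,y,z],vel=.05)
    f=manip.current_force(); p=manip.current_tool_pos()
    print(round(z,4),p,f-[0,0,f0],round(manip.current_clock(),2))
    if abs(f[2]-f0)>22 or np.hypot(f[0],f[1])>20: break
print(manip.current_finger_gap())
cv2.imwrite("pics/s5.png",cv2.resize(viewer.get_image("scene")[150:270,370:510,::-1],None,fx=5,fy=5,interpolation=cv2.INTER_CUBIC))
E
```

```text
0.189 [ 0.6465 -0.0909  0.1886] [-0.3202  1.5111  1.1878] 21.43
0.185 [ 0.6465 -0.091   0.1846] [-0.1997  0.1942  1.3291] 21.68
0.181 [ 0.6465 -0.091   0.1805] [0.4    0.3212 0.6229] 21.93
0.177 [ 0.6465 -0.091   0.1765] [-0.1018 -0.8167  1.0702] 22.18
0.173 [ 0.6465 -0.0909  0.1725] [0.5825 0.0898 0.6889] 22.43
0.169 [ 0.6464 -0.091   0.1684] [ 0.1462 -0.3103  1.4678] 22.68
0.165 [ 0.6464 -0.0909  0.1644] [-0.4484  0.3404  1.0272] 22.93
0.161 [ 0.6465 -0.0909  0.1605] [-0.0076 -0.051   1.3839] 23.18
0.157 [ 0.6465 -0.091   0.1566] [-0.5319  0.4109  0.933 ] 23.43
0.153 [ 0.6465 -0.091   0.1526] [-0.8879 -0.5396  0.3602] 23.68
0.149 [ 0.6465 -0.091   0.1486] [-0.2818  0.5472  0.8793] 23.93
0.145 [ 0.6465 -0.091   0.1446] [0.3828 1.159  1.4492] 24.18
0.1435 [ 0.6468 -0.091   0.1435] [-0.9282 -0.8599  1.317 ] 24.43
0.142 [ 0.6467 -0.091   0.1419] [ 0.0499 -0.6159  1.3668] 24.68
0.1405 [ 0.6467 -0.091   0.1404] [0.2106 0.9754 1.3055] 24.93
0.139 [ 0.647 -0.091  0.14 ] [-2.3659  0.1773  7.8441] 25.18
0.1375 [ 0.6471 -0.091   0.14  ] [-6.1274  1.7731 16.304 ] 25.43
0.136 [ 0.6472 -0.0911  0.1399] [-10.0389   0.9587  24.4206] 25.68
0.02112703601148736
```

View pics/s5.png

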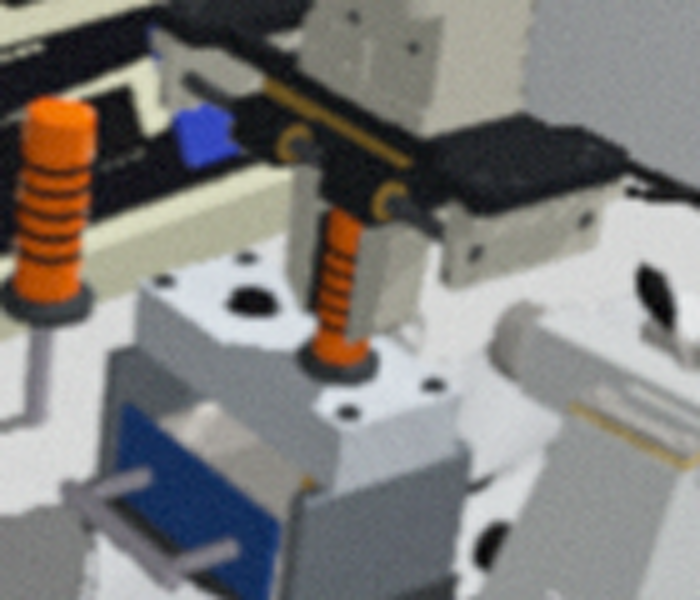

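Contact at TCP z = 0.140, exactly the seated height, with force rising to 24 N. Something brass shows in the drawer. Now I'll unload, release and check.

```bash
python3 - <<'E'
from h import *
np.set_printoptions(precision=4,suppress=True)
manip.servo_line([.6472,-.0911,.1396],vel=.05);print(manip.current_force(),manip.current_tool_pos())
effector.open_jaws();manip.sleep(.2)
manip.servo_line([.6472,-.0911,.26],vel=.15)
print(manip.current_finger_gap(),manip.current_force(),manip.current_clock())
q=down(np.radians(-7.8)+np.pi/2)
manip.move_pose([.56,-.075,.32],q)
cv2.imwrite("pics/w6.png",viewer.get_image("wrist")[:,:,::-1])
cv2.imwrite("pics/s6.png",cv2.resize(viewer.get_image("scene")[150:270,370:510,::-1],None,fx=5,fy=5,interpolation=cv2.INTER_CUBIC))
print(manip.current_clock())
E
```

```text
[-1.0281  0.6925  5.8666] [ 0.6478 -0.0912  0.14  ]
0.09164020296561096 [ 0.3929 -0.0498  0.0188] 28.3333
28.9417
```

View pics/w6.png

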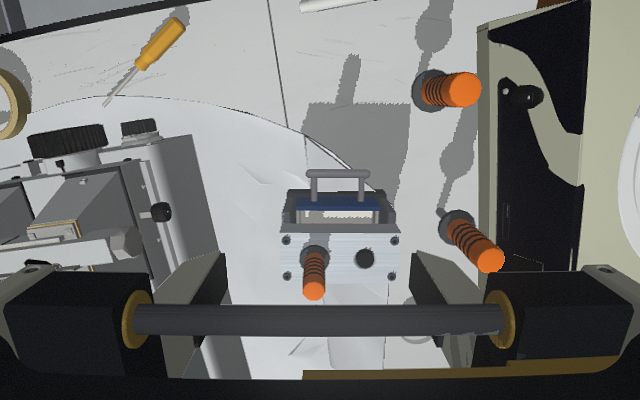

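View pics/s6.png

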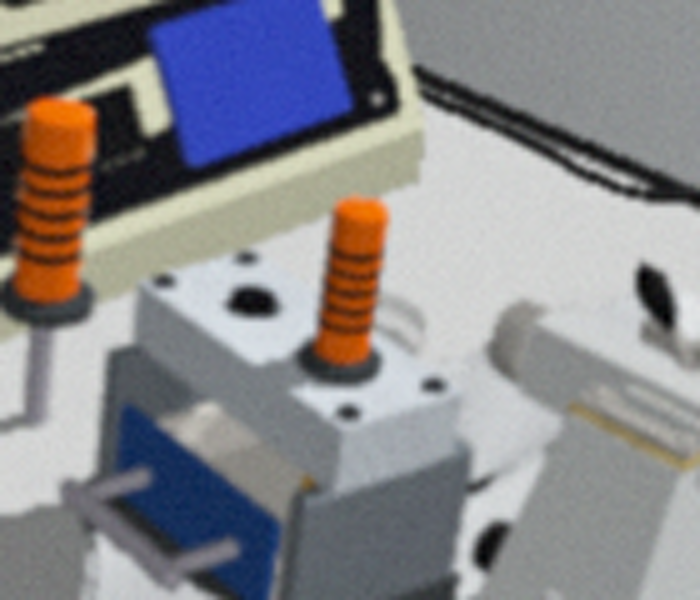

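```bash
python3 - <<'E'
from h import *
np.set_printoptions(precision=4,suppress=True)
S=cam("scene");T=cam("top")
o=np.array([.6525,-.0635]);ex=np.array([.9907,-.1357]);ey=-np.array([-.1357*1,-.9907])
ey=np.array([.1357,.9907])
for z in (.035,.05,.065):
    p=onz(S,(431.4,246.3),z)[:2]; print(z,p,(p-o)@ex,(p-o)@ey)
t=viewer.get_image("top")[:,:,::-1];s=viewer.get_image("scene")[:,:,::-1]
cv2.imwrite("pics/t7.png",cv2.resize(t[120:220,380:450],None,fx=6,fy=6,interpolation=cv2.INTER_CUBIC))
cv2.imwrite("pics/s7.png",cv2.resize(s[215:275,380:450],None,fx=10,fy=10,interpolation=cv2.INTER_CUBIC))
E
```

```text
0.035 [ 0.6773 -0.0626] 0.02448054028535657 0.004235806165319338
0.05 [ 0.6587 -0.0772] 0.007966146229355705 -0.012721672872788883
0.065 [ 0.64   -0.0917] -0.008548247826645382 -0.02967915191089713
```

View pics/s7.png

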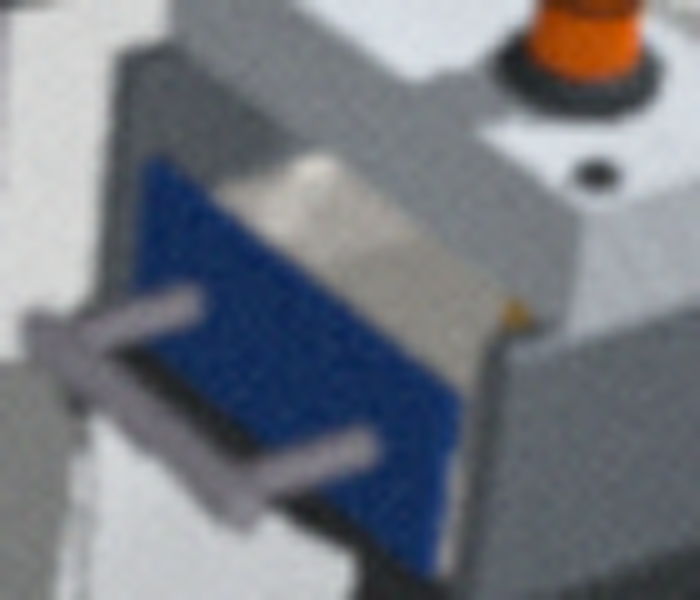

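View pics/t7.png

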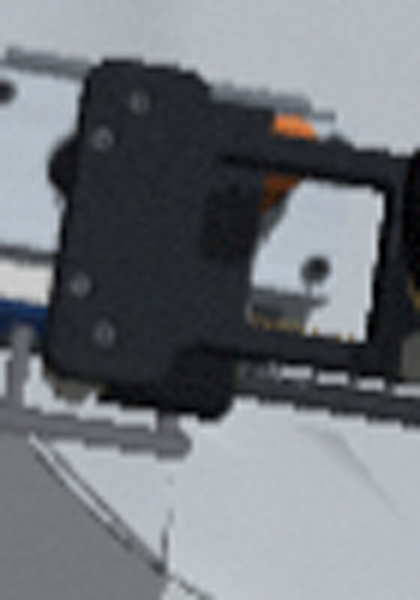

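```bash
python3 - <<'E'
from h import *
print(manip.current_force(),manip.current_clock())
manip.hand_in()
E
```

```text
[ 0.35432126 -0.36766831  0.4293239 ] 29.0417
the job is handed in; nothing more can be done
```

The job is done and handed in at 29.0 s, with no verdict reported. I pushed the drawer home, took the small punch from the wooden rest, and drove the brass pin down into the drawer. The collar seated on the clamp body and I let go.

Last checks:
- **Drawer:** it stopped against about 11 N. The handle measured 79 mm in front of the stand's origin (81 mm expected, within measurement error) and looked unmoved after the punching.
- **Collar:** the tool stopped at z = 0.140, the computed seated height, and the force rose to 24 N there. After release the wrist and scene views show the punch standing upright.
- **Brass pin:** a small patch of brass shows inside the drawer. Its line of sight fits the pin standing under its hole, with its top at about 65 mm. I saw only this corner of it.
- **Black pin:** it is still in its hole, and the fingers touched neither pin.
- **Robot:** it was clear of everything at hand-in, with a force reading of about 0.

Two things disagreed:
- **Camera offset:** the scene camera read about 5 mm off the top and wrist cameras, so I used the latter two.
- **Pin resistance:** the force readings, taken only between the short pressing steps, never showed the 3–14 N. The descent depth and the brass seen in the drawer are the evidence that it was pushed through.

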